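# Free a water meter's hinged lid with the pin fork

### The job

The blue lid on the brass water meter is to be scrapped. Take the red-handled fork from its wooden rest, use it to push the orange collar of the hinge's sprung pin sideways until the pin is out of its lug, lift that end clear so that the pin comes to lie above the lug, and lay the fork back on its rest. Then lift the lid off the meter and lay it flat, top up, on the bottom of the empty red bin without dropping it, leaving the grey new lid and the other loose things on the bench where they are.

Things in the scene. Friction and masses are not known exactly. Their poses are not given: they have to be found in the camera images.
- meter: Brass water meter fixed on a 100 x 200 x 8 mm cradle plate; pipe ends along its y, to +-105 mm, below z = 66. Origin: centre of the underside, on the bench; -x is the front with the hinge, z up. Round head: 68 mm across up to z = 86, then the white register 56 mm across up to z = 94, on which the lid lies. Hinge axis: along y at x = -48, z = 96, between two brass lugs at x = -57 to -39.
- lug_bore (a point): Centre of the bore (9 x 9 mm) of the lug that holds the sprung pin: meter frame (-48, 27.5, 96) mm, axes as the meter. This lug spans y = 23.5 to 31.5, its top is at z = 104; its foot runs back to the head at z = 75 to 86 within the same y.
- lid: Blue plastic lid, 66 mm across, 12 mm thick, 70 g, loose but held by its hinge. Origin: centre of its underside, at z = 94 on the meter; x from the hinge across the lid, z up; at the start parallel to the meter's frame. A skirt (radius 29.5 to 33) hangs 4 mm below the underside round the register, so the side wall to grip spans z = -4 to 12. Hinge tongue at the front, y = -16 to 0.
- pin (a joint): Travel of the sprung pin (m): 0 fully out, as at the start; grows to 0.0105 as it is pushed along the lid's -y into the barrel; springs back when let go. Spring 350 N/m, 2.1 N at 0, 5.8 N at full travel. At 0 the tip is 5.5 mm deep in its lug; the lid also shifts up to 1.5 mm in its play. Pushing the collar 9 to 10 mm clears the lug well; the solid stop comes at 11 to 12 mm.
- pin_tip (a point): Free end of the sprung pin (6 mm thick): lid frame (-48, 29, 2) mm when fully out; moves with the pin, axes as the lid.
- pin_collar (a point): Centre of the outer (+y) face of the pin's orange collar (16 mm across, 3 mm thick): lid frame (-48, 14.5, 2) mm when fully out; moves with the pin, axes as the lid. The bare pin (6 mm thick) between this face and the lug is 9 mm long: the fork goes in there from the front (-x), one tine above and one below the pin.
- fork: Pin fork, 100 g: red handle, black band at its middle, 100 mm long (x), 14 mm wide (y), 18 mm high (z). Origin: centre of the handle, the place to grip (across y); x towards the fork, z up. From x = 62 mm an upright steel blade 3 mm thick (y), 16 mm high; split from x = 92 to 110 into two tines, one above the other, 9 mm slot, tips flared to +-9.5 mm in z.
- fork_mouth (a point): Point in the fork's slot where the pin should sit, 100 mm ahead of the fork's origin (8 mm ahead of the slot's root, 10 mm behind the tips); axes as the fork.
- rest: Wooden rest, fixed, base 110 x 56 mm, 8 mm thick; origin: centre of the underside. Two pairs of posts (9 mm thick, at x = +-37 mm) make upward-open notches 19 mm wide, floor at z = 40 mm, posts up to 58 mm and flared lips to about 65 mm. The fork's handle lies in them along x, fork towards +x.
- rest_seat (a point): Where the centre of the fork's handle lies when the fork is on its rest (49 mm above the bench); axes as the rest.
- red_bin: Red open plastic bin, empty, fixed, 140 x 165 x 55 mm high, walls and floor 4 mm thick (inside 132 x 157 mm); origin: centre of the underside. It changes places with a green bin full of fittings.
- new_lid: Grey new lid of the same size, lying top up on the bench, 16 mm high, loose, to be left alone; origin: centre of its underside.
- tape_roll: White tape roll, 54 mm in diameter, 14 mm high, to be left alone; origin: centre of its underside.
- aerator_a: Chrome aerator, 25 mm in diameter, 20 mm high, to be left alone.
- aerator_b: Chrome aerator, 28 mm in diameter, 23 mm high, to be left alone.
- hose_tail: Brass hose tail, 30 mm in diameter, 42 mm high, standing, to be left alone.
- grease_jar: White jar with a black cap, 56 mm in diameter, 60 mm high, to be left alone.
- screwdriver: Screwdriver with a yellow handle, lying on the bench to the left of the meter, to be left alone.
- plain_bore (a point): Centre of the plain lug's bore: meter frame (-48, -22.5, 96) mm, axes as the meter. This lug spans y = -26.5 to -18.5, top at z = 106; its bore reaches 4.5 mm below and 6.5 mm above the axis. The lid's fixed stub sits in it.
- stub (a point): End of the fixed steel stub (6 mm thick) on the lid's hinge barrel: lid frame (-48, -24.5, 2) mm, axes as the lid. The barrel is 14 mm thick, y = -17 to 1. With the sprung end lying on top of its lug the lid is tilted about 10 degrees, and the stub still sits 6 to 10 mm deep in the plain lug: draw the lid 12 to 14 mm along its own +y, then lift it off.

How it is judged:
On the way, in this order (a step that is already met when the one before it is completed fails the run):
1. the fork pushes the hinge's sprung pin in by more than 3.5 mm (value of joint pin above 0.0035 m and contact force between fork and lid above 1 N), for 0.1 s.
2. the pin's end is above its lug and out of the bore (z of pin_tip in the frame of lug_bore above 0.009 m), for 0.2 s.
3. the fork lies on its rest again, let go, while the pin's end is still clear of the bore (distance between fork and rest_seat below 0.02 m and contact force between the fingers and fork below 0.1 N and distance between pin_tip and lug_bore above 0.008 m), for 0.2 s.
At the end, for the whole second after the job is handed in: The blue lid lies at rest, let go, inside the red bin, flat and top up (origin under 22 mm above the bench, tilt under 0.25 rad); the fork lies at rest, let go, in its wooden rest (centre within 20 mm of the seat, lengthwise within 0.15 rad) (x of lid in the frame of red_bin between -0.066 and 0.066 m and y of lid in the frame of red_bin between -0.078 and 0.078 m and height (world z) of lid below 0.022 m and angle between lid's own z axis and vertical below 0.25 rad and linear speed of each of lid, fork below 0.02 m/s and distance between fork and rest_seat below 0.02 m and angle between the x axis of fork and the x axis of rest, either way round below 0.15 rad and contact force between the fingers and lid below 0.1 N and contact force between the fingers and fork below 0.1 N); the robot touches nothing.
It fails at once if the lid is dropped (falls free at over 0.6 m/s) (linear speed of lid above 0.6 m/s and contact force between each of the fingers, fork and lid below 0.05 N).
It fails at once if a bystander is shoved more than 30 mm (distance of any of new_lid, tape_roll, aerator_a, aerator_b, hose_tail, grease_jar, screwdriver from where it was at the start of the episode above 0.03 m).
It also fails if it takes over 61 s, if anything falls off the work surface, if the arm or the gripper's body presses on something with over 40 N, if the wrist force passes 120 N, or if a joint passes its speed limit or range.

### The arm

A 7-joint arm with a two-finger parallel gripper is mounted at the origin on the work surface. World frame = base frame: x ahead of the robot, y to its left, z up, the work surface at z = 0. Lengths are in m, angles in rad, forces in N, time in s.
With the tool pointing down it reaches from about 0.425 to 0.875 m from the base axis. Payload 8.4 kg.
Tool frame: the origin (TCP) lies midway between the tips of the shut fingers; the grasp point (between the pads) lies 19 mm behind it; z points along the fingers, y is the line along which they close (so a half turn about z gives the same grasp; the last joint's range is limited). The gripper opens to 87 mm and grips with 3 to 60 N. Pads are 19 mm wide; open, the fingers measure 117 mm over their backs; the gripper's body (75 mm by 190 mm) begins 51 mm behind the grasp point.
Start: joints at [-1.331, 0.333, 0.04, 1.465, -0.013, 1.343, -0.059], TCP at [0.216, 0.613, 0.223] pointing down, gripper open.
Joint ranges: [-2.58, 2.58], [-0.38, 2.09], [-1.3, 1.39], [0.25, 2.4], [-1.5, 4.64], [0.08, 2.09], [-2.65, 2.65]. Speed limits (rad/s): [2.22, 2.22, 2.79, 2.79, 3.14, 3.14, 3.14].

### API

Orientations are given as [roll, pitch, yaw] about the fixed x, y, z axes, in that order (R = Rz(yaw) Ry(pitch) Rx(roll)).
In Python, from workcell import bot, viewer, order gives the robot as it stands (bot), with the cameras (viewer) and the job (order).
- The arm moves only by the shell command python3 shift.py 'ROWS' [FORCE]. ROWS is a JSON list of rows, 1 to 12 of them, each of 7 numbers: dx, dy, dz in m, then a rotation vector rx, ry, rz in rad, then the finger opening in m; each row shifts and turns the commanded pose from where the row before left it, along the tool's axes as they then stand; what a row does not reach is not made up. A row lasts 1/12 s, in which the tool goes at most 0.0417 m and 0.125 rad, less where a joint would pass 70% of its speed; a pose out of reach is approached as far as the arm can. The fingers move at their own pace and stop on an object; FORCE is the grip in N (left out, the last holds). Time passes only in rows, so rows that do not move let the fingers close. It prints the time, the measured TCP pose, the force, the opening and the grip force at its end.
- bot.read_state(): the state, without advancing time (a new reading comes with each control period).
- viewer.camera(name): name is "scene" or "top"; returns (picture, depth): 400x640x3 uint8, red, green, blue; 400x640 float32, m along the optical axis (not along the pixel's ray), 0 where there is no reading.
- viewer.calibration(name): a dict with "camera_matrix" (3x3 intrinsics, pixels), "k1" (the pictures are not rectified: a ray, as slopes to the right and down, at radius r is drawn at 1 + k1 r^2 times it, then the intrinsics apply), "world_from_camera" (4x4, takes a point from camera to world coordinates). Camera axes: x right, y up, looking along -z (the intrinsics and any distortion apply to the point x, -y, -z); pixel columns grow to the right and rows downward; lengths in m; the calibration is good to about 2 mm. A picture is of the moment at which its call begins. calibration takes no time and is no camera call.
- order.finish_job(): hands the job in; it is judged then, once.
The state is a dict: "time_s": time; "joints": joint angles; "dq": joint speeds; "joint_efforts": joint torques, N m; "eef_pos": TCP position; "eef_rot": TCP orientation; "force": force on the tool from outside, world axes, zero at the start; "ft_torque": the same for the moment, N m; "finger_gap": finger opening in m; "grip_force": force on a finger pad.
Only numpy, scipy, OpenCV 4.12 (cv2) and the standard library are available. Lean on these libraries where they do the work, as an engineer would, in place of code of your own. Each camera call takes 0.05 s, during which the arm holds its last target. There are 200 camera calls.

## Working session

There is one attempt and no reset: what is moved stays moved. The work goes in short steps, Python scripts to look and compute and a shell command to move; the robot and the scene stay as the last step left them, time stands still between calls to the robot, and variables do not carry over. Pictures are saved under pics/ and viewed, at most 12 in all, crops included, and the job is handed in when it is done.

```bash
ls; mkdir -p pics
python3 - <<'E'
from workcell import bot, viewer, order
import cv2,numpy as np
for n in("scene","top"):
    p,d=viewer.camera(n); np.savez(f"pics/{n}0.npz",p=p,d=d); cv2.imwrite(f"pics/{n}0.png",p[:,:,::-1])
    c=viewer.calibration(n); print(n,np.round(c["camera_matrix"],1).tolist(),c["k1"],np.round(c["world_from_camera"],3).tolist())
s=bot.read_state(); print(s)
E
```

```text
pics
shift.py
workcell.py
scene [[484.7, 0.0, 317.5], [0.0, 484.7, 198.1], [0.0, 0.0, 1.0]] 0.006711933287128858 [[-0.536, -0.68, 0.5, 1.145], [0.844, -0.419, 0.335, 0.397], [-0.018, 0.602, 0.799, 0.983], [0.0, 0.0, 0.0, 1.0]]
top [[462.4, 0.0, 323.2], [0.0, 462.4, 203.5], [0.0, 0.0, 1.0]] 0.0006996331859513716 [[-0.003, 0.991, -0.137, 0.464], [-1.0, -0.001, 0.011, 0.013], [0.011, 0.137, 0.991, 1.151], [0.0, 0.0, 0.0, 1.0]]
{'time_s': 0.1, 'joints': array([-1.33122921,  0.33385285,  0.03985256,  1.46619254, -0.0134209 ,
        1.34329726, -0.05851544]), 'dq': array([ 0.00102182, -0.00304319,  0.00111166, -0.00378668, -0.00052011,
        0.0016757 , -0.00170476]), 'joint_efforts': array([ 4.69118400e-03, -6.57803822e+01,  1.34016227e+00, -4.04713690e+01,
       -5.97671955e-02,  4.07650159e-02,  9.06545051e-05]), 'eef_pos': array([0.21587336, 0.61264911, 0.22173502]), 'eef_rot': array([-3.14011005e+00,  7.22892549e-05,  2.80280931e+00]), 'force': array([-0.40616151, -0.32894512, -0.33940846]), 'ft_torque': array([ 0.03383679, -0.00099266, -0.01710447]), 'grip_force': 0.0, 'finger_gap': 0.08704636770196038}
```

View pics/top0.png

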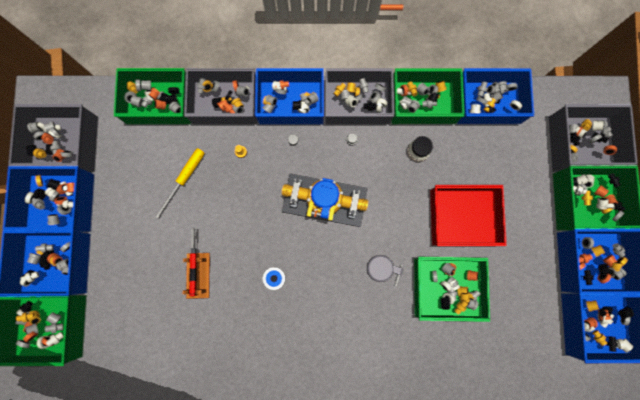

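View pics/scene0.png

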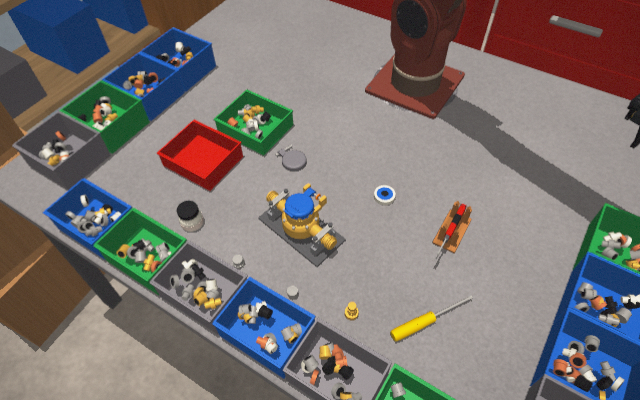

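The top view shows the meter at (325,200) with its blue lid, the fork on its rest at (195,268) pointing up (+x), the red bin at (469,215) and the new lid at (381,268). The scene view agrees with this: meter at (300,215), fork at (455,225). Next I'll take measurements and enlarge the details.

```bash
cat > h.py <<'E'
from workcell import bot, viewer, order
import cv2,numpy as np
def ray(n,uv):
    c=viewer.calibration(n);K=np.array(c["camera_matrix"]);T=np.array(c["world_from_camera"]);k=c["k1"]
    m=(np.atleast_2d(uv).astype(float)-K[:2,2])/[K[0,0],K[1,1]]
    s=m.copy()
    for _ in range(5): s=m/(1+k*(s**2).sum(1,keepdims=True))
    return T[:3,3],np.c_[s[:,0],-s[:,1],-np.ones(len(s))]@T[:3,:3].T
def plane(n,uv,z):
    o,d=ray(n,uv); return o+d*((z-o[2])/d[:,2])[:,None]
def depth_pts(n,D):
    H,W=D.shape; v,u=np.mgrid[:H,:W]; o,d=ray(n,np.c_[u.ravel(),v.ravel()])
    return (o+d*D.ravel()[:,None]).reshape(H,W,3)
def proj(n,P):
    c=viewer.calibration(n);K=np.array(c["camera_matrix"]);T=np.array(c["world_from_camera"]);k=c["k1"]
    q=(np.atleast_2d(P)-T[:3,3])@T[:3,:3]; s=np.c_[q[:,0],-q[:,1]]/-q[:,2:]
    s=s*(1+k*(s**2).sum(1,keepdims=True)); return s*[K[0,0],K[1,1]]+K[:2,2]
def hsv(p): return cv2.cvtColor(p,cv2.COLOR_RGB2HSV)
def load(n,t): z=np.load(f"pics/{n}{t}.npz"); return z["p"],z["d"]
def snap(n): return viewer.camera(n)
E
python3 - <<'E'
from h import *
R={"top":[(275,165,100,70),(170,225,60,80),(425,178,90,75)],"scene":[(250,175,100,95),(420,195,70,80),(150,115,100,80)]}
rows=[]
for n in R:
    p,d=load(n,0); X=depth_pts(n,d); h=hsv(p)
    H,S,V=[h[...,i].astype(int) for i in range(3)]
    def box(i):
        m=np.zeros(H.shape,bool); x,y,w,hh=R[n][i]; m[y:y+hh,x:x+w]=1; return m
    blue=(abs(H-108)<12)&(S>130)&(V>70)&box(0)
    red=((H<6)|(H>174))&(S>150)&(V>80)
    for nm,m,z in(("lid",blue,.106),("fork",red&box(1),.058),("bin",red&box(2),.055)):
        v,u=np.nonzero(m); P=plane(n,np.c_[u,v],z); Q=X[m]; Q=Q[d[m]>0]
        r=cv2.minAreaRect(P[:,:2].astype(np.float32)*1000)
        print(n,nm,m.sum(),"plane mean",P.mean(0).round(4),"rect",np.round(r[0],1),np.round(r[1],1),round(r[2],1),"depth med",np.median(Q,0).round(4),"zpct",np.percentile(Q[:,2],[5,50,95]).round(3))
    for k in(0,1):
        x,y,w,hh=R[n][k]; rows.append(cv2.resize(p[y:y+hh,x:x+w],(400,300),interpolation=cv2.INTER_CUBIC))
im=np.vstack([np.hstack(rows[:2]),np.hstack(rows[2:])]); cv2.imwrite("pics/det.png",im[:,:,::-1])
E
```

```text
top lid 694 plane mean [ 0.6264 -0.0024  0.106 ] rect [622.5  -5.6] [87.3 62.7] 23.7 depth med [ 0.6275 -0.0028  0.1057] zpct [0.102 0.106 0.109]
top fork 189 plane mean [0.4498 0.3061 0.058 ] rect [449.4 305.8] [97.1 16.3] 2.0 depth med [0.4629 0.3063 0.0568] zpct [0.053 0.057 0.061]
top bin 3864 plane mean [ 0.5856 -0.3428  0.055 ] rect [ 587.2 -348.8] [167.5 144.5] 89.9 depth med [ 0.5898 -0.3563  0.0056] zpct [0.002 0.006 0.057]
scene lid 655 plane mean [0.6319 0.0049 0.106 ] rect [628.    1.2] [86.2 64.5] 27.3 depth med [0.6329 0.0046 0.1051] zpct [0.099 0.105 0.108]
scene fork 160 plane mean [0.454  0.3126 0.058 ] rect [453.8 312.4] [105.   13.8] 1.2 depth med [0.4652 0.3125 0.0575] zpct [0.054 0.057 0.061]
scene bin 3555 plane mean [ 0.6009 -0.3262  0.055 ] rect [ 597.5 -328.4] [200.3 170. ] 89.8 depth med [ 0.5786 -0.3553  0.0174] zpct [0.001 0.017 0.055]
```

View pics/det.png

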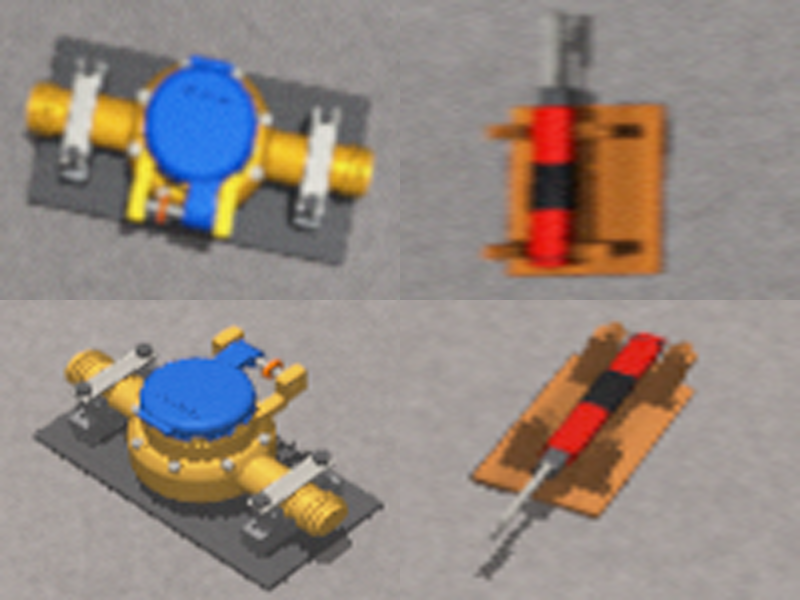

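The enlarged crops show the meter turned clockwise in the top view, with the orange collar at about (315,213) full-frame between the left lug and the barrel. The fork lies in its notches pointing +x, blade upright. I'll now refine the meter yaw, collar, fork axis and bin.

Run:
```python
from h import *
from scipy.optimize import least_squares
for n,b in(("top",(275,165,100,70)),("scene",(250,175,100,95))):
    p,d=load(n,0); X=depth_pts(n,d); h=hsv(p); H,S,V=[h[...,i].astype(int) for i in range(3)]
    m0=np.zeros(H.shape,bool); x,y,w,hh=b; m0[y:y+hh,x:x+w]=1
    blue=(abs(H-108)<12)&(S>130)&(V>70)&m0&(X[...,2]>.1)
    # disc via opening at full res
    bm=cv2.morphologyEx(blue.astype(np.uint8),cv2.MORPH_OPEN,cv2.getStructuringElement(cv2.MORPH_ELLIPSE,(17,17)))
    c=max(cv2.findContours(bm,cv2.RETR_EXTERNAL,cv2.CHAIN_APPROX_NONE)[0],key=len)[:,0]
    P=plane(n,c,.105)[:,:2]*1000
    f=least_squares(lambda q:np.hypot(*(P-q[:2]).T)-q[2],[*P.mean(0),33],loss="soft_l1").x
    print(n,"lid circle",f.round(1))
    # plate
    pl=(V<95)&(S<60)&m0
    c=cv2.morphologyEx(pl.astype(np.uint8),cv2.MORPH_OPEN,np.ones((3,3)))
    v,u=np.nonzero(c); Q=plane(n,np.c_[u,v],.008)[:,:2]*1000
    r=cv2.minAreaRect(Q.astype(np.float32)); print(" plate",np.round(r,1) if 0 else r)
    # brass: upper part lugs, pipes
    br=(abs(H-23)<8)&(S>140)&m0
    lug=br&(X[...,2]>.097)&(d>0); v,u=np.nonzero(lug); k,lab=cv2.connectedComponents(lug.astype(np.uint8))
    for i in range(1,k):
        q=X[lab==i]
        if len(q)>4: print("  lug",len(q),q.mean(0).round(4),q[:,:2].min(0).round(4),q[:,:2].max(0).round(4))
    v,u=np.nonzero(br); P=plane(n,np.c_[u,v],.066)[:,:2]; 
    org=(H>3)&(H<17)&(S>150)&m0&(V>120); v,u=np.nonzero(org); print("  orange",len(u),u.mean(),v.mean(),plane(n,[u.mean(),v.mean()],.104).round(4),np.median(X[org],0).round(4))
# fork
for n,b in(("top",(170,225,60,80)),("scene",(420,195,70,80))):
    p,d=load(n,0); X=depth_pts(n,d); h=hsv(p); H,S,V=[h[...,i].astype(int) for i in range(3)]
    m0=np.zeros(H.shape,bool); x,y,w,hh=b; m0[y:y+hh,x:x+w]=1
    red=((H<6)|(H>174))&(S>150)&(V>80)&m0&(X[...,2]>.05); Q=X[red]; print(n,"fork depth",len(Q),Q[:,:2].min(0).round(4),Q[:,:2].max(0).round(4),(Q[:,:2].min(0)/2+Q[:,:2].max(0)/2).round(4))
    vx,vy,x0,y0=cv2.fitLine(Q[:,:2].astype(np.float32),cv2.DIST_HUBER,0,.001,.001).ravel(); print("  yaw",np.arctan(vy/vx).round(3),"y at x=.45",(y0+(.45-x0)*vy/vx).round(4))
    bl=(V<60)&m0&(X[...,2]>.045); k,lab,st,ce=cv2.connectedComponentsWithStats(bl.astype(np.uint8)); i=1+st[1:,4].argmax(); q=X[lab==i]; print("  black",len(q),q.mean(0).round(4),np.median(q,0).round(4),plane(n,ce[i],.058).round(4))
    st=m0&(X[...,2]>.04)&(S<70)&(V>60); q=X[st]; print("  steel",len(q),q.min(0).round(4),q.max(0).round(4))
```

```text
top lid circle [ 6.222e+02 -2.000e-01  2.410e+01]
 plate ((622.8863525390625, 16.4527587890625), (165.9115447998047, 88.68353271484375), 78.64826965332031)
  lug 27 [0.5896 0.033  0.1043] [0.5816 0.0291] [0.5978 0.0382]
  lug 28 [ 0.5803 -0.0161  0.1068] [ 0.5718 -0.021 ] [ 0.5883 -0.0117]
  orange 10 315.0 213.5 [[0.5851 0.02   0.104 ]] [0.589  0.02   0.1009]
scene lid circle [629.5   4.5  28.2]
 plate ((633.0466918945312, 5.9569244384765625), (200.5760498046875, 83.62617492675781), 85.2308120727539)
  lug 26 [ 0.5809 -0.011   0.1051] [ 0.5727 -0.0155] [ 0.5893 -0.0062]
  lug 32 [0.5916 0.0381 0.1024] [0.58   0.0323] [0.6004 0.0419]
  orange 12 317.5 195.83333333333334 [[0.5895 0.025  0.104 ]] [0.5886 0.0238 0.102 ]
top fork depth 184 [0.401  0.0129] [0.4978 0.314 ] [0.4494 0.1634]
  yaw 0.018 y at x=.45 0.3065
  black 76 [0.4484 0.3047 0.056 ] [0.449  0.3042 0.0568] [[0.4485 0.3042 0.058 ]]
  steel 101 [0.4636 0.0129 0.0401] [0.5574 0.3129 1.151 ]
scene fork depth 157 [0.3987 0.3045] [0.4991 0.3199] [0.4489 0.3122]
  yaw 0.026 y at x=.45 0.3124
  black 57 [0.4602 0.3141 0.0737] [0.4485 0.3129 0.0575] [[0.4482 0.3127 0.058 ]]
  steel 80 [0.4054 0.309  0.0421] [1.1453 0.397  0.983 ]
```

```bash
cat >> h.py <<'E'
from scipy.spatial.transform import Rotation as Ro
def go(pos,yaw,roll=0.):
    """shift from measured pose to goal, in present tool axes; roll = lean about the tool's own x after yaw (tool down)"""
    s=bot.read_state(); A=Ro.from_euler("xyz",s["eef_rot"]); B=Ro.from_euler("xyz",[np.pi,0,yaw])*Ro.from_rotvec([roll,0,0])
    print("t",round(s["time_s"],2),"shift mm",(A.inv().apply(np.array(pos)-s["eef_pos"])*1000).round(1),"rv",(A.inv()*B).as_rotvec().round(3))
    print(" pos",s["eef_pos"].round(4),"rot",s["eef_rot"].round(3),"F",s["force"].round(1))
E
python3 -c "
from h import *
go([.449,.3095,.14],np.pi+.02)"
python3 shift.py '[[-0.0321,-0.0208,0.0082,0,0,0,0.087],[-0.0321,-0.0208,0.0082,0,0,0,0.087],[-0.0321,-0.0208,0.0082,0,0,0,0.087],[-0.0321,-0.0208,0.0082,0,0,0,0.087],[-0.0321,-0.0208,0.0082,0,0,0,0.087],[-0.0321,-0.0208,0.0082,0,0,0,0.087],[-0.0321,-0.0208,0.0082,0,0,0,0.087],[-0.0321,-0.0208,0.0082,0,0,0,0.087],[-0.0321,-0.0208,0.0082,0,0,0,0.087],[-0.0321,-0.0208,0.0082,0,0,0,0.087],[0,0,0,0,0,-0.12,0.087],[0,0,0,0,0,-0.12,0.087]]'; python3 shift.py '[[0,0,0,0,0,-0.119,0.05],[0,0,0,0,0,0,0.05],[0,0,0,0,0,0,0.05]]';python3 - <<'E'
from h import *
go([.449,.3095,.14],np.pi+.02)
s=bot.read_state(); R=Ro.from_euler("xyz",s["eef_rot"]); 
ims=[]
for n in("top","scene"):
    p,d=viewer.camera(n); np.savez(f"pics/{n}1.npz",p=p,d=d)
    g=s["finger_gap"]/2
    q=proj(n,np.array([s["eef_pos"]+R.apply([0,e,0]) for e in(-g,0,g)]+[[.449,.3095,.058]])); print(n,q.round(1).tolist())
    x,y=(155,215) if n=="top" else (400,170)
    c=cv2.resize(p[y:y+100,x:x+80],(400,500),interpolation=cv2.INTER_CUBIC)
    for a in q: cv2.drawMarker(c,tuple(int(t) for t in (a-[x,y]+.5)*5),(0,255,0),0,12,1)
    ims.append(c)
cv2.imwrite("pics/cal.png",np.hstack(ims)[:,:,::-1])
E
```

```text
time_s: 1.1
eef_pos: [0.451, 0.307, 0.1397]
eef_rot: [-3.14, -0.001, 3.043]
force: [-0.9, 0.1, -0.3]
finger_gap: 0.087
grip_force: 0.0
time_s: 1.35
eef_pos: [0.4495, 0.31, 0.1403]
eef_rot: [-3.141, -0.0, -3.125]
force: [0.7, 0.3, -0.1]
finger_gap: 0.0744
grip_force: 0.0
t 1.35 shift mm [ 0.5 -0.5  0.3] rv [-0.    -0.    -0.004]
 pos [0.4495 0.31   0.1403] rot [-3.141 -0.    -3.125] F [ 0.7  0.3 -0.1]
top [[197.6, 274.0], [180.2, 274.3], [162.9, 274.7], [190.9, 274.0]]
scene [[446.8, 189.9], [462.9, 196.8], [479.5, 203.9], [454.9, 218.2]]
```

View pics/cal.png

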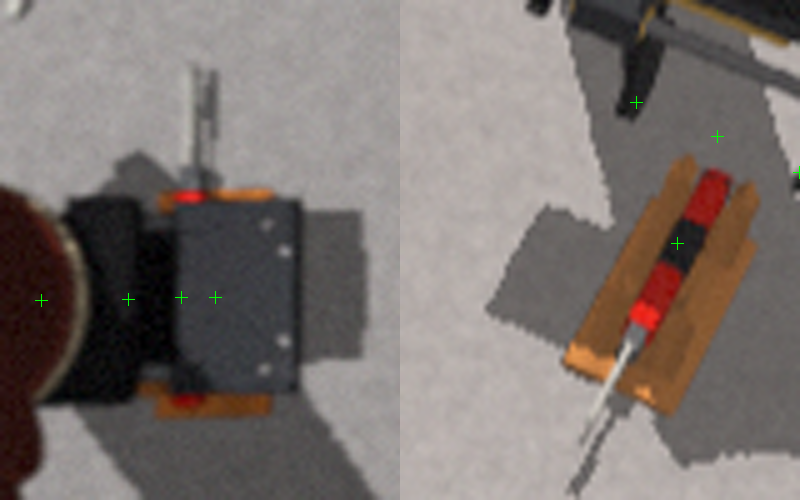

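The scene crop shows the −y fingertip at crop (628,112), close to its predicted marker at (637,102). From above, the hand hides the fork. I'll use the depth on that finger and compare it with the known pose to get the scene camera's offset.

Run:
```python
from h import *
s=bot.read_state(); R=Ro.from_euler("xyz",s["eef_rot"]); print(s["eef_pos"],s["finger_gap"])
p,d=load("scene",1); X=depth_pts("scene",d); T=R.inv().apply((X.reshape(-1,3)-s["eef_pos"])).reshape(X.shape)*1000
m=(d>0)&(abs(T[...,0])<25)&(abs(T[...,1])<75)&(T[...,2]>-40)&(T[...,2]<8)
for sg in(1,-1):
    mm=m&(T[...,1]*sg>20); q=T[mm]
    for lo,hi in((-40,-30),(-30,-20),(-20,-10),(-10,-4),(-4,8)):
        k=q[(q[:,2]>=lo)&(q[:,2]<hi)]
        if len(k)>3: print(sg,lo,len(k),"x",np.percentile(k[:,0],[2,50,98]).round(1),"y",np.percentile(k[:,1],[2,50,98]).round(1),"zmax",k[:,2].max().round(1))
# fork in scene again
h=hsv(p);H,S,V=[h[...,i].astype(int) for i in range(3)]
red=((H<6)|(H>174))&(S>150)&(V>70)&(X[...,2]>.05)&(X[...,2]<.064)&(abs(X[...,1]-.31)<.03); Q=X[red]
print("red",len(Q),Q.min(0),Q.max(0))
top=Q[Q[:,2]>.056]; print(top[:,:2].min(0),top[:,:2].max(0))
```

```text
[0.44950782 0.31018381 0.14044448] 0.06699924880193861
1 -40 25 x [-16.  -12.4  -9.6] y [37.2 43.  48.8] zmax -30.1
1 -30 11 x [-15.  -12.   -9.5] y [37.2 40.7 45.1] zmax -20.3
1 -20 13 x [-14.2 -12.3  -6.9] y [38.1 42.4 45.8] zmax -11.0
1 -10 8 x [-12.9 -11.8 -10.4] y [37.7 40.6 45.3] zmax -4.4
1 -4 7 x [-14.4 -12.3 -10.5] y [37.4 40.  44.4] zmax 0.4
-1 -40 17 x [-14.6 -11.8  -9.8] y [-43.5 -38.8 -33.6] zmax -31.9
-1 -30 24 x [-13.8 -10.6   7.4] y [-41.8 -35.8 -33.2] zmax -20.4
-1 -20 15 x [-14.4 -11.6  -2.2] y [-42.  -37.9 -33.2] zmax -11.2
-1 -10 10 x [-13.6 -11.2   4.3] y [-42.1 -35.4 -33.4] zmax -4.3
-1 -4 8 x [-13.6 -10.8  -4.4] y [-42.  -37.7 -33.4] zmax -0.2
red 161 [-0.47419775  0.28531336  0.0501502 ] [0.49835809 0.33933004 0.06367728]
[-0.47419775  0.28531336] [0.49835809 0.33933004]
```

The scene camera reads about +2 mm in both x and y. I'll take the fork at (0.448, 0.309), descend and grip.

```bash
python3 shift.py '[[0.0015,-0.001,0.03,0,0,0,0.045],[0,0,0.035,0,0,0,0.045],[0,0,0.03,0,0,0,0.045],[0,0,0.0154,0,0,0,0.045],[0,0,0,0,0,0,0.045],[0,0,0,0,0,0,0.0],[0,0,0,0,0,0,0.0],[0,0,0,0,0,0,0.0],[0,0,0,0,0,0,0.0],[0,0,0,0,0,0,0.0],[0,0,0,0,0,0,0.0]]' 55
```

```text
time_s: 2.37
eef_pos: [0.4485, 0.3095, 0.0309]
eef_rot: [3.141, 0.001, -3.122]
force: [0.1, 0.0, 3.6]
finger_gap: 0.0137
grip_force: 55.1
```

```bash
python3 shift.py '[[0,0,-0.03,0,0,0,0],[0,0,-0.04,0,0,0,0],[0,0,-0.04,0,0,0,0],[0,-0.04,0,0,0,0,0],[0,-0.04,0,0,0,0,0],[0,-0.04,0,0,0,0,0],[0,-0.04,0,0,0,0,0],[0,-0.04,0,0,0,0,0],[0,-0.04,0,0,0,0,0],[0,0,0,0,0,0.11,0],[0,0,0,0,0,0.11,0],[0,0,0,0,0,0,0]]'; python3 -c "
from h import *
go([.4503,.0553,.0779],np.pi-.2)"
```

```text
time_s: 3.37
eef_pos: [0.453, 0.0685, 0.1404]
eef_rot: [3.141, 0.0, 2.935]
force: [0.5, 0.4, -1.3]
finger_gap: 0.0135
grip_force: 55.0
t 3.37 shift mm [ -0.1 -13.5  62.5] rv [ 0.001  0.    -0.007]
 pos [0.453  0.0685 0.1404] rot [3.141 0.    2.935] F [ 0.5  0.4 -1.3]
```

```bash
python3 shift.py '[[0,-0.0135,0.03,0,0,-0.006,0],[0,0,0.0325,0,0,0,0],[0,0,0,0,0,0,0],[0,0,0,0,0,0,0]]'
python3 - <<'E'
from h import *
go([.4503,.0553,.0779],np.pi-.2)
s=bot.read_state(); yaw=s["eef_rot"][2]-np.pi; M=Ro.from_euler("z",yaw)
g=s["eef_pos"]+[0,0,.0181]
ims=[]
for n in("top","scene"):
    p,d=viewer.camera(n); np.savez(f"pics/{n}2.npz",p=p,d=d)
    x,y,w=(295,190,50) if n=="top" else (285,165,50)
    q=proj(n,np.array([g+M.apply([t,0,0]) for t in(.07,.1,.11,.14)]))
    c=cv2.resize(p[y:y+50,x:x+50],(400,400),interpolation=cv2.INTER_CUBIC)
    for a in q: cv2.drawMarker(c,tuple(int(t) for t in (a-[x,y]+.5)*8),(0,255,0),0,10,1)
    ims.append(c)
cv2.imwrite("pics/pre.png",np.hstack(ims)[:,:,::-1])
E
```

```text
time_s: 3.7
eef_pos: [0.4491, 0.0559, 0.0771]
eef_rot: [-3.14, -0.003, 2.951]
force: [0.0, 0.2, -0.0]
finger_gap: 0.0135
grip_force: 55.0
t 3.7 shift mm [-1.3 -0.4 -0.8] rv [-0.002 -0.003  0.009]
 pos [0.4491 0.0559 0.0771] rot [-3.140e+00 -3.000e-03  2.951e+00] F [ 0.   0.2 -0. ]
```

View pics/pre.png

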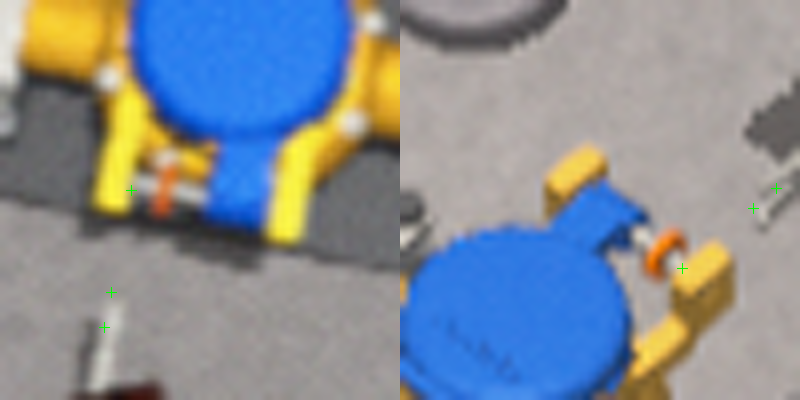

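The top crop shows the blade tip at crop (120,305), heading for the gap between the lug edge (~133) and the collar (~155) at row 187. I'll put numbers on it before inserting.

Run:
```python
from h import *
p,d=load("top",2); g=p.astype(int)
gray=g.sum(2)
print("blade rows (u from 303..316)")
for v in range(225,242): print(v,gray[v,303:317].tolist())
print("pin rows: R-B and gray u 304..324")
for v in range(210,220): print(v,["%d,%d,%d"%tuple(t) for t in g[v,306:321]])
```

```text
blade rows (u from 303..316)
225 [444, 451, 445, 443, 437, 445, 457, 460, 452, 463, 455, 442, 448, 449]
226 [451, 450, 444, 441, 437, 449, 448, 442, 456, 460, 448, 449, 450, 459]
227 [448, 453, 441, 440, 454, 486, 483, 478, 452, 451, 455, 446, 441, 436]
228 [452, 457, 463, 462, 472, 528, 558, 502, 447, 456, 447, 444, 448, 448]
229 [464, 452, 436, 430, 476, 562, 589, 497, 448, 446, 459, 456, 446, 456]
230 [444, 434, 375, 324, 418, 573, 596, 506, 461, 458, 444, 441, 453, 461]
231 [441, 419, 380, 307, 428, 563, 547, 471, 451, 459, 445, 425, 444, 446]
232 [438, 422, 356, 308, 433, 553, 511, 445, 440, 440, 449, 453, 463, 465]
233 [426, 386, 293, 302, 478, 559, 482, 449, 437, 451, 447, 458, 457, 460]
234 [450, 378, 276, 374, 547, 599, 491, 441, 436, 434, 425, 439, 454, 467]
235 [439, 384, 294, 403, 561, 576, 470, 436, 422, 442, 433, 425, 446, 455]
236 [445, 379, 301, 438, 576, 558, 481, 442, 456, 439, 414, 423, 432, 450]
237 [434, 365, 316, 464, 578, 528, 455, 425, 420, 406, 336, 342, 420, 455]
238 [435, 360, 332, 470, 498, 352, 261, 238, 222, 195, 177, 212, 339, 437]
239 [367, 257, 199, 2
[... 1591 characters left out ...]
,120,44', '81,73,51', '49,49,53', '78,65,56', '132,68,51', '149,73,39', '106,72,66', '65,65,68', '56,56,57', '50,53,67', '48,67,124']
217 ['68,65,65', '68,66,64', '66,60,58', '68,58,47', '65,58,47', '53,52,50', '48,44,47', '49,44,46', '70,49,47', '71,48,47', '61,55,52', '50,53,53', '45,49,45', '40,36,48', '36,45,81']
218 ['77,75,76', '72,72,70', '82,79,78', '89,86,87', '90,88,90', '84,82,85', '69,66,66', '61,59,58', '58,57,59', '52,53,51', '47,48,51', '50,44,48', '41,42,45', '47,47,47', '42,44,49']
219 ['94,93,91', '99,94,95', '121,117,116', '136,132,131', '135,133,132', '126,122,121', '97,94,92', '99,96,95', '97,93,90', '90,91,89', '85,83,85', '71,68,68', '65,64,61', '53,56,57', '54,53,51']
```

```bash
python3 -c "
from h import *
go([.4503,.0553,.0779],np.pi-.2)"; python3 shift.py '[[0,-0.0012,0,0,0,0.009,0],[-0.012,0,-0.0005,0,0,0,0],[-0.01,0,0,0,0,0,0],[0,0,0,0,0,0,0],[0,0,0,0,0,0,0]]';  python3 -c "
from h import *
go([.4893,.0462,.0779],np.pi-.2)"
```

```text
t 3.8 shift mm [ 0.6 -1.4  1.2] rv [0.001 0.001 0.008]
 pos [0.4512 0.0566 0.0791] rot [3.141e+00 1.000e-03 2.950e+00] F [0.1 0.1 0.4]
time_s: 4.22
eef_pos: [0.4727, 0.05, 0.0785]
eef_rot: [-3.141, 0.001, 2.938]
force: [-0.5, 0.1, -1.1]
finger_gap: 0.0134
grip_force: 55.0
t 4.22 shift mm [-17.   -0.4   0.6] rv [-0.     0.001 -0.003]
 pos [0.4727 0.05   0.0785] rot [-3.141e+00  1.000e-03  2.938e+00] F [-0.5  0.1 -1.1]
```

```bash
python3 shift.py '[[-0.006,-0.0004,0.0004,0,0,0,0],[-0.006,0,0,0,0,0,0],[-0.006,0,0,0,0,0,0],[0,0,0,0,0,0,0],[0,0,0,0,0,0,0]]';  python3 - <<'E'
from h import *
go([.4893,.0462,.0779],np.pi-.2)
ims=[]
for n in("top","scene"):
    p,d=viewer.camera(n); np.savez(f"pics/{n}3.npz",p=p,d=d)
    x,y=(295,190) if n=="top" else (285,165)
    ims.append(cv2.resize(p[y:y+50,x:x+50],(400,400),interpolation=cv2.INTER_CUBIC))
cv2.imwrite("pics/in.png",np.hstack(ims)[:,:,::-1])
E
```

```text
time_s: 4.63
eef_pos: [0.4894, 0.0461, 0.0776]
eef_rot: [-3.141, -0.0, 2.938]
force: [-0.1, -0.6, -0.4]
finger_gap: 0.0137
grip_force: 55.0
t 4.63 shift mm [ 0.1  0.1 -0.3] rv [-0.    -0.    -0.003]
 pos [0.4894 0.0461 0.0776] rot [-3.141 -0.     2.938] F [-0.1 -0.6 -0.4]
```

View pics/in.png

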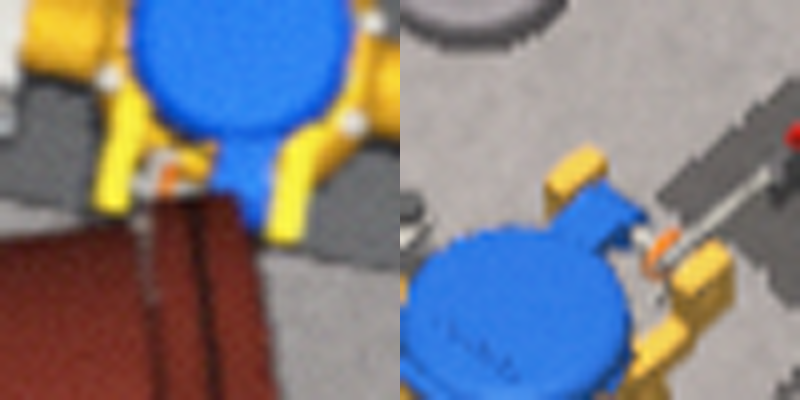

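The blade is between the collar and the lug at scene crop (670,250), and no force is showing. Now I'll push sideways in small steps.

```bash
python3 shift.py '[[0,-0.0015,0,0,0,0,0],[0,-0.0015,0,0,0,0,0],[0,-0.0015,0,0,0,0,0],[0,0,0,0,0,0,0],[0,0,0,0,0,0,0]]';  python3 shift.py '[[0,-0.002,0,0,0,0,0],[0,-0.002,0,0,0,0,0],[0,0,0,0,0,0,0],[0,0,0,0,0,0,0]]';python3 -c "
from h import *
go([.4893,.0462,.0779],np.pi-.2)"
```

```text
time_s: 5.15
eef_pos: [0.4883, 0.0422, 0.0778]
eef_rot: [3.141, 0.0, 2.939]
force: [0.1, 2.0, -1.3]
finger_gap: 0.0135
grip_force: 55.0
time_s: 5.48
eef_pos: [0.4876, 0.0382, 0.0778]
eef_rot: [3.141, 0.0, 2.939]
force: [1.7, 3.0, -1.2]
finger_gap: 0.0136
grip_force: 55.1
t 5.48 shift mm [-0.1  8.2 -0.1] rv [ 0.     0.    -0.003]
 pos [0.4876 0.0382 0.0778] rot [3.141 0.    2.939] F [ 1.7  3.  -1.2]
```

```bash
python3 shift.py '[[0,-0.002,0,0,0,0,0],[0,-0.002,0,0,0,0,0],[0,-0.001,0,0,0,0,0],[0,0,0,0,0,0,0],[0,0,0,0,0,0,0],[0,0,0,0,0,0,0]]';python3 - <<'E'
from h import *
go([.4893,.0462,.0779],np.pi-.2)
p,d=viewer.camera("scene"); h=hsv(p);H,S,V=[h[...,i].astype(int) for i in range(3)]
for t in(2,3,4):
    if t<4: p,d=load("scene",t)
    else: p,d=viewer.camera("scene"); np.savez("pics/scene4.npz",p=p,d=d)
    h=hsv(p);H,S,V=[h[...,i].astype(int) for i in range(3)]
    m=(H>3)&(H<14)&(S>150)&(V>120); m[:190]=0;m[206:]=0;m[:,:360-0]&=True; m[:,:355-40]=m[:,:355-40]
    m[:, :360][:, :300]=0; m[:,345:]=0; v,u=np.nonzero(m); print(t,len(u),u.mean().round(2),v.mean().round(2), plane("scene",[u.mean(),v.mean()],.1)[0].round(4))
print(bot.read_state()["force"])
E
```

```text
time_s: 5.98
eef_pos: [0.4867, 0.0333, 0.0779]
eef_rot: [3.141, 0.0, 2.939]
force: [1.0, 4.2, -1.4]
finger_gap: 0.0135
grip_force: 55.3
t 5.98 shift mm [ 0.  13.1 -0. ] rv [ 0.     0.    -0.003]
 pos [0.4867 0.0333 0.0779] rot [3.141 0.    2.939] F [ 1.   4.2 -1.4]
2 8 317.88 196.0 [0.5869 0.0243 0.1   ]
3 5 317.6 195.2 [0.5853 0.0225 0.1   ]
4 2 314.5 192.0 [0.5812 0.0115 0.1   ]
[ 2.67765173  3.39121177 -1.62216322]
```

```bash
python3 shift.py '[[0,-0.0008,0,0,0,0,0],[0,0,0,0,0,0,0],[0,0,0,0,0,0,0]]';python3 shift.py '[[0,0,-0.002,0,0,0,0],[0,0,-0.002,0,0,0,0],[0,0,0,0,0,0,0],[0,0,0,0,0,0,0]]';python3 shift.py '[[0,0,-0.002,0,0,0,0],[0,0,-0.001,0,0,0,0],[0,0,0,0,0,0,0],[0,0,0,0,0,0,0]]'
```

```text
time_s: 6.33
eef_pos: [0.4865, 0.0326, 0.0779]
eef_rot: [3.141, 0.0, 2.939]
force: [1.3, 4.9, -1.8]
finger_gap: 0.0136
grip_force: 55.3
time_s: 6.67
eef_pos: [0.4862, 0.0326, 0.0816]
eef_rot: [3.141, -0.0, 2.939]
force: [1.9, 5.1, -4.5]
finger_gap: 0.0134
grip_force: 55.3
time_s: 7.0
eef_pos: [0.486, 0.0327, 0.0845]
eef_rot: [3.142, -0.001, 2.939]
force: [1.8, 5.9, -5.4]
finger_gap: 0.0132
grip_force: 55.3
```

```bash
python3 shift.py '[[0,0,-0.0015,0,0,0,0],[0,0,-0.0015,0,0,0,0],[0,0,0,0,0,0,0],[0,0,0,0,0,0,0]]'
python3 - <<'E'
from h import *
go([.4893,.0462,.0779],np.pi-.2)
for n,b in(("scene",(280,185,45,40)),("scene",(250,175,100,95))):
  for t in(3,5):
    if t==3: p,d=load("scene",3)
    else: p,d=viewer.camera("scene"); np.savez("pics/scene5.npz",p=p,d=d)
    X=depth_pts("scene",d);h=hsv(p);H,S,V=[h[...,i].astype(int) for i in range(3)]
    m=(abs(H-108)<12)&(S>130)&(V>70)&(X[...,2]>.09)&(abs(X[...,0]-.64)<.1)&(abs(X[...,1])<.06)
    Q=X[m]; A=np.c_[Q[:,:2]-[.63,.005],np.ones(len(Q))]
    top=Q; w=np.linalg.lstsq(A,Q[:,2],rcond=None)[0]
    r=abs(A@w-Q[:,2])<.003; w=np.linalg.lstsq(A[r],Q[r,2],rcond=None)[0]; print(t,len(Q),w.round(4))
p=cv2.resize(p[175:235,270:350],(640,480),interpolation=cv2.INTER_CUBIC); cv2.imwrite("pics/lift.png",p[:,:,::-1])
E
```

```text
time_s: 7.33
eef_pos: [0.4862, 0.0329, 0.0876]
eef_rot: [3.141, -0.0, 2.939]
force: [3.0, 6.4, -4.2]
finger_gap: 0.0136
grip_force: 55.4
t 7.33 shift mm [-0.4 13.7  9.7] rv [ 0.    -0.    -0.002]
 pos [0.4862 0.0329 0.0876] rot [ 3.141 -0.     2.939] F [ 3.   6.4 -4.2]
3 642 [ 0.0112 -0.0082  0.105 ]
5 564 [0.0806 0.1855 0.1124]
3 642 [ 0.0112 -0.0082  0.105 ]
5 566 [0.0731 0.1879 0.1124]
```

View pics/lift.png

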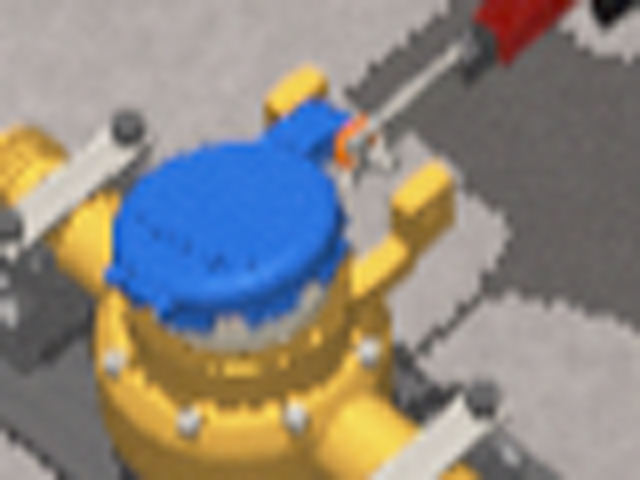

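The scene crop shows the lid tilted by about 0.2 rad, with the pin retracted and well off the lug. I'll lift further, then let the pin spring out above the lug, and lower.

```bash
python3 shift.py '[[0,0,-0.002,0,0,0,0],[0,0,-0.002,0,0,0,0],[0,0,-0.002,0,0,0,0],[0,0,0,0,0,0,0]]'; python3 shift.py '[[0,0.002,0,0,0,0,0],[0,0.002,0,0,0,0,0],[0,0.002,0,0,0,0,0],[0,0.002,0,0,0,0,0],[0,0.002,0,0,0,0,0],[0,0.002,0,0,0,0,0],[0,0,0,0,0,0,0],[0,0,0,0,0,0,0]]'; python3 shift.py '[[0,0,0.002,0,0,0,0],[0,0,0.002,0,0,0,0],[0,0,0,0,0,0,0],[0,0,0,0,0,0,0]]'
python3 - <<'E'
from h import *
go([.4893,.0462,.0779],np.pi-.2)
p,d=viewer.camera("scene"); np.savez("pics/scene6.npz",p=p,d=d)
p=cv2.resize(p[175:235,270:350],(640,480),interpolation=cv2.INTER_CUBIC); cv2.imwrite("pics/above.png",p[:,:,::-1])
E
```

```text
time_s: 7.77
eef_pos: [0.4869, 0.0331, 0.0941]
eef_rot: [3.141, 0.001, 2.94]
force: [4.1, 6.6, -4.4]
finger_gap: 0.0136
grip_force: 55.5
time_s: 8.43
eef_pos: [0.4886, 0.0437, 0.0937]
eef_rot: [-3.141, -0.0, 2.938]
force: [2.2, 1.2, -3.3]
finger_gap: 0.0137
grip_force: 55.0
time_s: 8.77
eef_pos: [0.4884, 0.0439, 0.0895]
eef_rot: [-3.141, -0.001, 2.939]
force: [1.4, 1.7, -1.7]
finger_gap: 0.0131
grip_force: 55.0
t 8.77 shift mm [-0.5  2.4 11.6] rv [-0.    -0.001 -0.003]
 pos [0.4884 0.0439 0.0895] rot [-3.141e+00 -1.000e-03  2.939e+00] F [ 1.4  1.7 -1.7]
```

View pics/above.png

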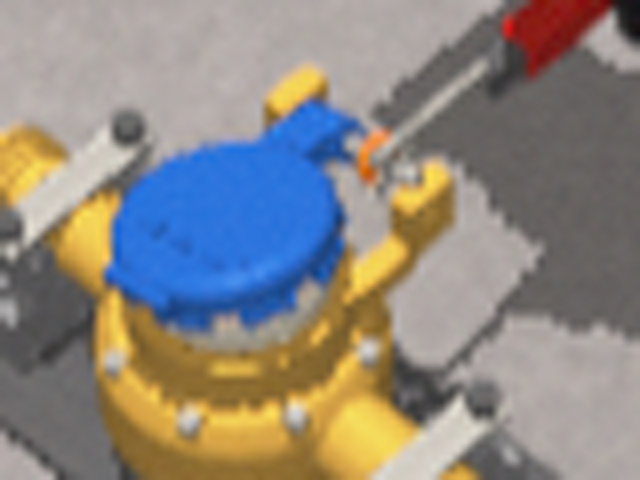

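The pin tip now shows above the lug at crop (415,175). I'll ease the fork off the collar, lower it slightly and withdraw.

```bash
python3 shift.py '[[0,0.0015,0.001,0,0,0,0],[0,0.0005,0.001,0,0,0,0],[0,0,0,0,0,0,0],[0,0,0,0,0,0,0]]'; python3 shift.py '[[0.004,0,0,0,0,0,0],[0.004,0,0,0,0,0,0],[0.004,0,0,0,0,0,0],[0.006,0,0,0,0,0,0],[0.008,0,0,0,0,0,0],[0.01,0,0,0,0,0,0],[0,0,0,0,0,0,0],[0,0,0,0,0,0,0]]'
python3 - <<'E'
from h import *
p,d=viewer.camera("scene"); np.savez("pics/scene7.npz",p=p,d=d)
X=depth_pts("scene",d);h=hsv(p);H,S,V=[h[...,i].astype(int) for i in range(3)]
m=(abs(H-108)<12)&(S>130)&(V>70)&(X[...,2]>.09)&(abs(X[...,0]-.64)<.1)&(abs(X[...,1])<.06)
Q=X[m]; A=np.c_[Q[:,:2]-[.63,.005],np.ones(len(Q))]; w=np.linalg.lstsq(A,Q[:,2],rcond=None)[0]
r=abs(A@w-Q[:,2])<.003; print(np.linalg.lstsq(A[r],Q[r,2],rcond=None)[0].round(4),Q.mean(0).round(4))
go([.4485,.3095,.15],np.pi+.02)
p=cv2.resize(p[175:235,270:350],(640,480),interpolation=cv2.INTER_CUBIC); cv2.imwrite("pics/free.png",p[:,:,::-1])
E
```

```text
time_s: 9.15
eef_pos: [0.4891, 0.0458, 0.0877]
eef_rot: [-3.141, -0.0, 2.938]
force: [-0.7, -0.8, -1.4]
finger_gap: 0.0132
grip_force: 55.0
time_s: 9.82
eef_pos: [0.4533, 0.0536, 0.0879]
eef_rot: [3.141, 0.0, 2.94]
force: [-0.7, 0.4, -0.8]
finger_gap: 0.0135
grip_force: 55.0
[-0.007   0.124   0.1102] [0.6328 0.0027 0.1095]
t 9.87 shift mm [ 56.7 249.7 -61.9] rv [ 0.001  0.001 -0.222]
 pos [0.4539 0.0535 0.088 ] rot [3.141 0.    2.939] F [-0.2 -0.1 -1.4]
```

View pics/free.png

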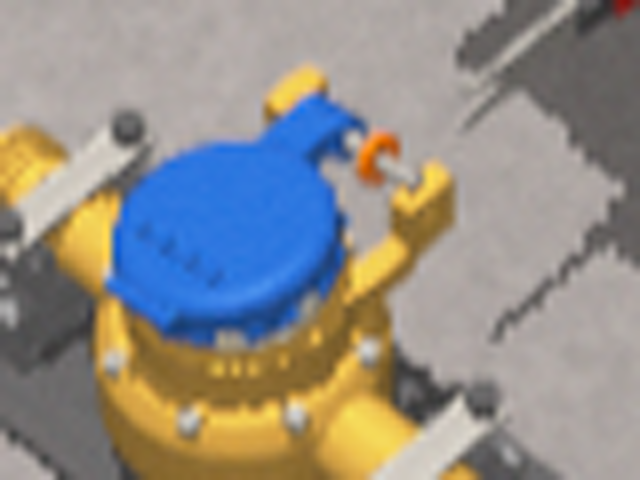

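The pin lies on top of the lug at crop (425,185), the lid is tilted about 8°, and the fork is free. I'll return the fork to its rest.

```bash
python3 shift.py '[[0.005,0,-0.03,0,0,0,0],[0,0.01,-0.032,0,0,0,0],[0,0.04,0,0,0,0,0],[0,0.04,0,0,0,0,0],[0,0.04,0,0,0,0,0],[0,0.04,0,0,0,0,0],[0,0.04,0,0,0,0,0],[0.02,0.035,0,0,0,0,0],[0.03,0,0,0,0,0,0],[0,0,0,0,0,-0.111,0],[0,0,0,0,0,-0.111,0],[0,0,0,0,0,0,0]]'; python3 shift.py '[[0,0,0,0,0,0,0],[0,0,0,0,0,0,0]]'
python3 - <<'E'
from h import *
go([.4485,.3095,.0315],np.pi+.02)
p,d=viewer.camera("scene"); X=depth_pts("scene",d);h=hsv(p);H,S,V=[h[...,i].astype(int) for i in range(3)]
z=bot.read_state()["eef_pos"][2]+.018
m=((H<6)|(H>174))&(S>150)&(V>60)&(abs(X[...,2]-z)<.02)&(abs(X[...,1]-.31)<.05)&(abs(X[...,0]-.45)<.08); Q=X[m]
s=(S<60)&(V>100)&(abs(X[...,2]-z)<.015)&(abs(X[...,1]-.31)<.03)&(X[...,0]>.515)&(X[...,0]<.58); T=X[s]
print(len(Q),Q.min(0).round(4),Q.max(0).round(4)); 
if len(T)>5:
    print("blade",len(T),T.min(0).round(4),T.max(0).round(4)); print(cv2.fitLine(T.astype(np.float32),cv2.DIST_HUBER,0,.001,.001).ravel().round(4))
E
```

```text
time_s: 10.87
eef_pos: [0.4493, 0.3048, 0.1496]
eef_rot: [-3.141, 0.0, -3.116]
force: [-0.1, -0.5, -1.2]
finger_gap: 0.0134
grip_force: 55.0
time_s: 11.03
eef_pos: [0.4498, 0.3041, 0.1497]
eef_rot: [-3.142, 0.0, -3.127]
force: [-0.6, -0.1, -1.4]
finger_gap: 0.0131
grip_force: 55.0
t 11.03 shift mm [  1.2   5.5 118.2] rv [-0.     0.    -0.005]
 pos [0.4498 0.3041 0.1497] rot [-3.142  0.    -3.127] F [-0.6 -0.1 -1.4]
125 [0.4128 0.297  0.1569] [0.5009 0.3135 0.1793]
blade 42 [0.5155 0.3049 0.1601] [0.5618 0.3091 0.1788]
[ 1.000e+00 -1.000e-03 -4.000e-04  5.299e-01  3.074e-01  1.750e-01]
```

```bash
python3 shift.py '[[0.0012,0.0055,0.03,0,0,-0.005,0],[0,0,0.04,0,0,0,0],[0,0,0.03,0,0,0,0],[0,0,0.01,0,0,0,0],[0,0,0.008,0,0,0,0],[0,0,0,0,0,0,0],[0,0,0,0,0,0,0]]'; python3 shift.py '[[0,0,0,0,0,0,0.045],[0,0,0,0,0,0,0.045],[0,0,0,0,0,0,0.045],[0,0,0,0,0,0,0.045],[0,0,-0.02,0,0,0,0.045],[0,0,-0.04,0,0,0,0.045],[0,0,-0.04,0,0,0,0.045],[0,0,-0.04,0,0,0,0.087],[0,-0.04,0,0,0,0,0.087],[0,-0.04,0,0,0,0,0.087],[0,-0.04,0,0,0,0,0.087],[0,-0.04,0,0,0,0,0.087]]'
python3 - <<'E'
from h import *
s=bot.read_state()
p,d=viewer.camera("scene"); np.savez("pics/scene8.npz",p=p,d=d)
X=depth_pts("scene",d);h=hsv(p);H,S,V=[h[...,i].astype(int) for i in range(3)]
m=((H<6)|(H>174))&(S>150)&(V>60)&(X[...,2]>.048)&(X[...,2]<.07)&(abs(X[...,1]-.31)<.05)&(abs(X[...,0]-.45)<.08); Q=X[m]
print("fork",len(Q),Q.min(0).round(4),Q.max(0).round(4)); 
m=(abs(H-108)<12)&(S>130)&(V>70)&(X[...,2]>.09)&(abs(X[...,0]-.64)<.1)&(abs(X[...,1])<.06)
bm=cv2.morphologyEx(m.astype(np.uint8),cv2.MORPH_OPEN,cv2.getStructuringElement(cv2.MORPH_ELLIPSE,(17,17)))>0
Q=X[bm]; r0=cv2.minAreaRect(Q[:,:2].astype(np.float32)*1000); A=np.c_[Q[:,:2]-Q[:,:2].mean(0),np.ones(len(Q))]
r=np.ones(len(Q),bool)
for _ in range(5): w=np.linalg.lstsq(A[r],Q[r,2],rcond=None)[0]; r=abs(A@w-Q[:,2])<.003
Qt=Q[r]; hull=cv2.convexHull((Qt[:,:2]*1000).astype(np.float32)); print("lid top",w.round(4),Q[:,:2].mean(0),"circ",cv2.minEnclosingCircle(hull),"inliers",Qt.min(0).round(4),Qt.max(0).round(4),len(Qt))
m=(H>3)&(H<14)&(S>150)&(X[...,2]>.09)&(abs(X[...,0]-.59)<.03)&(abs(X[...,1]-.02)<.03); print("collar",m.sum(),X[m].mean(0).round(4))
E
```

```text
time_s: 11.67
eef_pos: [0.4491, 0.3102, 0.033]
eef_rot: [3.141, 0.001, -3.119]
force: [-0.7, 1.1, -0.8]
finger_gap: 0.0132
grip_force: 55.0
time_s: 12.67
eef_pos: [0.4518, 0.1483, 0.1723]
eef_rot: [3.141, 0.001, -3.117]
force: [1.0, 0.1, 0.6]
finger_gap: 0.0705
grip_force: 0.0
fork 155 [0.4027 0.3046 0.0513] [0.4991 0.3198 0.0617]
lid top [-0.0068  0.1692  0.1103] [6.35112864e-01 3.35187248e-04] circ ((633.9616088867188, -3.622884511947632), 34.46957778930664) inliers [ 0.6    -0.0317  0.1028] [0.6684 0.0304 0.118 ] 452
collar 9 [0.5894 0.0224 0.1061]
```

The fork is back at its original readings. The lid tilt is about 0.165 rad and its top centre about (0.631, −0.003, 0.110), which fits the stub-pivot geometry. Next is the approach above the lid, leaning with it.

```bash
python3 -c "
from h import *
go([.6294,-.0106,.1664],np.pi-.2,-.165)"
```

```text
t 12.72 shift mm [-174.5 -153.1    6.1] rv [-0.166 -0.017  0.216]
 pos [0.4525 0.1396 0.1722] rot [-3.14   0.    -3.125] F [ 1.3 -8.5 -1.2]
```

```bash
python3 shift.py '[[-0.0291,-0.0255,0,0,0,0,0.087],[-0.0291,-0.0255,0,0,0,0,0.087],[-0.0291,-0.0255,0,0,0,0,0.087],[-0.0291,-0.0255,0,0,0,0,0.087],[-0.0291,-0.0255,0,0,0,0,0.087],[-0.0291,-0.0255,0,0,0,0,0.087],[0,0,0,0,0,0.108,0.087],[0,0,0,0,0,0.108,0.087],[0,0,0,-0.083,0,0,0.087],[0,0,0,-0.083,0,0,0.087],[0,0,0,0,0,0,0.087],[0,0,0,0,0,0,0.087]]'; python3 -c "
from h import *
go([.6294,-.0106,.1564],np.pi-.2,-.165)
go([.6314,-.0009,.0972],np.pi-.2,-.165)"
```

```text
time_s: 13.72
eef_pos: [0.63, -0.0006, 0.1719]
eef_rot: [2.978, -0.0, 2.947]
force: [-1.0, 0.3, -0.2]
finger_gap: 0.087
grip_force: 0.0
t 13.72 shift mm [ -1.4 -12.3  13.6] rv [-0.001 -0.001  0.005]
 pos [ 6.300e-01 -6.000e-04  1.719e-01] rot [ 2.978 -0.     2.947] F [-1.   0.3 -0.2]
t 13.72 shift mm [ -1.5 -12.2  73.7] rv [-0.001 -0.001  0.005]
 pos [ 6.300e-01 -6.000e-04  1.719e-01] rot [ 2.978 -0.     2.947] F [-1.   0.3 -0.2]
```

```bash
python3 shift.py '[[-0.0015,-0.0122,0.014,0,0,0.005,0.087],[0,0,0.03,0,0,0,0.087],[0,0,0.012,0,0,0,0.087],[0,0,0,0,0,0,0.087]]'; python3 shift.py '[[0,0,0.006,0,0,0,0.087],[0,0,0.006,0,0,0,0.087],[0,0,0.0055,0,0,0,0.087],[0,0,0,0,0,0,0.087],[0,0,0,0,0,0,0.087]]'
python3 - <<'E'
from h import *
go([.6314,-.0009,.0972],np.pi-.2,-.165)
p,d=viewer.camera("scene")
p=cv2.resize(p[145:235,250:370],(640,480),interpolation=cv2.INTER_CUBIC); cv2.imwrite("pics/grip.png",p[:,:,::-1])
E
```

```text
time_s: 14.05
eef_pos: [0.6288, 0.0003, 0.1106]
eef_rot: [2.978, -0.007, 2.948]
force: [-0.3, -0.0, -0.2]
finger_gap: 0.0868
grip_force: 0.0
time_s: 14.47
eef_pos: [0.6317, 0.001, 0.0974]
eef_rot: [2.976, -0.001, 2.945]
force: [0.4, -0.6, -0.9]
finger_gap: 0.087
grip_force: 0.0
t 14.47 shift mm [-0.1 -1.9 -0.1] rv [ 0.001 -0.001  0.003]
 pos [0.6317 0.001  0.0974] rot [ 2.976e+00 -1.000e-03  2.945e+00] F [ 0.4 -0.6 -0.9]
```

View pics/grip.png

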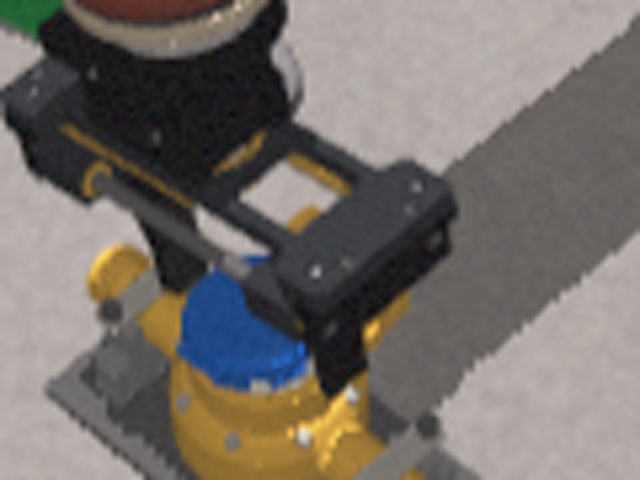

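The fingers straddle the tilted lid with nothing touching (crop (170,270) and (340,360)). Closing.

```bash
python3 shift.py '[[0,-0.001,0,0,0,0,0.08],[0,0,0,0,0,0,0.06],[0,0,0,0,0,0,0.05],[0,0,0,0,0,0,0.05],[0,0,0,0,0,0,0.05],[0,0,0,0,0,0,0.05]]' 25
```

```text
time_s: 15.02
eef_pos: [0.6316, -0.0001, 0.0972]
eef_rot: [2.976, -0.001, 2.945]
force: [0.3, -0.6, 0.9]
finger_gap: 0.0657
grip_force: 25.0
```

Gripped at 65.7 mm, as expected for a 66 mm lid. I'll rise slightly, then draw along +y watching the force.

```bash
python3 shift.py '[[0,0,-0.0015,0,0,0,0.05],[0,0,-0.001,0,0,0,0.05],[0,0,0,0,0,0,0.05],[0,0,0,0,0,0,0.05]]'; python3 shift.py '[[0,0.001,0,0,0,0,0.05],[0,0.001,0,0,0,0,0.05],[0,0.001,0,0,0,0,0.05],[0,0,0,0,0,0,0.05],[0,0,0,0,0,0,0.05]]'
```

```text
time_s: 15.35
eef_pos: [0.6313, -0.0004, 0.0993]
eef_rot: [2.976, -0.001, 2.945]
force: [1.2, 0.2, -4.7]
finger_gap: 0.065
grip_force: 25.0
time_s: 15.77
eef_pos: [0.6314, 0.0008, 0.0995]
eef_rot: [2.978, -0.002, 2.944]
force: [-0.8, -5.3, -4.7]
finger_gap: 0.0655
grip_force: 25.0
```

```bash
python3 shift.py '[[0,0.0015,0,0,0,0,0.05],[0,0.0015,0,0,0,0,0.05],[0,0,0,0,0,0,0.05],[0,0,0,0,0,0,0.05]]' 40; python3 shift.py '[[0,0.0015,0,0,0,0,0.05],[0,0.0015,0,0,0,0,0.05],[0,0,0,0,0,0,0.05],[0,0,0,0,0,0,0.05]]'; python3 -c "
from h import *
go([.6314,-.0009,.0972],np.pi-.2,-.165)"
```

```text
time_s: 16.1
eef_pos: [0.6314, 0.0011, 0.0994]
eef_rot: [2.981, -0.002, 2.942]
force: [-1.8, -11.1, -6.7]
finger_gap: 0.065
grip_force: 40.0
time_s: 16.43
eef_pos: [0.6315, 0.0013, 0.0994]
eef_rot: [2.984, -0.002, 2.94]
force: [-2.7, -17.0, -8.5]
finger_gap: 0.0647
grip_force: 40.0
t 16.43 shift mm [-0.4 -2.5  1.8] rv [-0.007 -0.002 -0.002]
 pos [0.6315 0.0013 0.0994] rot [ 2.984e+00 -2.000e-03  2.940e+00] F [ -2.7 -17.   -8.5]
```

Blocked after about 1.5 mm. That matches the skirt catching the register, since 1.5 mm is its clearance. I'll back off and open the lid about the hinge axis (stub in its round bore) so the skirt clears, then draw.

```bash
python3 shift.py '[[0,-0.004,0,0,0,0,0.05],[0,-0.004,0.001,0,0,0,0.05],[0,0,0,0,0,0,0.05],[0,0,0,0,0,0,0.05]]'; python3 shift.py '[[0,0,-0.0024,0,-0.05,0,0.05],[0,0,-0.0024,0,-0.05,0,0.05],[0,0,-0.0024,0,-0.05,0,0.05],[0,0,0,0,0,0,0.05],[0,0,0,0,0,0,0.05]]' 40; python3 shift.py '[[0,0,-0.0024,0,-0.05,0,0.05],[0,0,-0.0024,0,-0.05,0,0.05],[0,0,0,0,0,0,0.05],[0,0,0,0,0,0,0.05]]' 40
```

```text
time_s: 16.77
eef_pos: [0.6314, 0.0007, 0.0986]
eef_rot: [2.976, -0.001, 2.945]
force: [-1.3, -2.7, -3.9]
finger_gap: 0.0651
grip_force: 40.0
time_s: 17.18
eef_pos: [0.6303, 0.0008, 0.1062]
eef_rot: [2.973, 0.145, 2.921]
force: [-2.0, 0.7, -3.4]
finger_gap: 0.0648
grip_force: 40.0
time_s: 17.52
eef_pos: [0.6296, -0.0002, 0.1105]
eef_rot: [2.97, 0.243, 2.904]
force: [-0.7, 1.3, -3.3]
finger_gap: 0.065
grip_force: 40.0
```

```bash
python3 shift.py '[[0,0.0015,0,0,0,0,0.05],[0,0.0015,0,0,0,0,0.05],[0,0.0015,0,0,0,0,0.05],[0,0,0,0,0,0,0.05],[0,0,0,0,0,0,0.05]]' 40; python3 shift.py '[[0,0.0015,0,0,0,0,0.05],[0,0.0015,0,0,0,0,0.05],[0,0,0,0,0,0,0.05],[0,0,0,0,0,0,0.05]]' 40
```

```text
time_s: 17.93
eef_pos: [0.6315, 0.0039, 0.1115]
eef_rot: [2.97, 0.246, 2.903]
force: [-0.3, 2.8, -0.5]
finger_gap: 0.0653
grip_force: 40.0
time_s: 18.27
eef_pos: [0.6316, 0.0062, 0.1119]
eef_rot: [2.97, 0.246, 2.903]
force: [-0.4, -0.5, -1.0]
finger_gap: 0.065
grip_force: 40.0
```

```bash
python3 shift.py '[[0,0.0015,0,0,0,0,0.05],[0,0.0015,0,0,0,0,0.05],[0,0.0015,0,0,0,0,0.05],[0,0,0,0,0,0,0.05]]' 40; python3 shift.py '[[0,0.0015,0,0,0,0,0.05],[0,0.0015,0,0,0,0,0.05],[0,0.001,0,0,0,0,0.05],[0,0,0,0,0,0,0.05],[0,0,0,0,0,0,0.05]]' 40
```

```text
time_s: 18.6
eef_pos: [0.6325, 0.0104, 0.1125]
eef_rot: [2.971, 0.246, 2.903]
force: [0.2, -3.7, -1.7]
finger_gap: 0.0649
grip_force: 40.0
time_s: 19.02
eef_pos: [0.6332, 0.0142, 0.1132]
eef_rot: [2.971, 0.246, 2.903]
force: [0.1, -5.1, -1.3]
finger_gap: 0.0653
grip_force: 40.0
```

```bash
python3 shift.py '[[0,0,-0.003,0,0,0,0.05],[0,0,-0.003,0,0,0,0.05],[0,0,-0.003,0,0,0,0.05],[0,0,0,0,0,0,0.05]]' 40; python3 shift.py '[[0,0,-0.01,0,0,0,0.05],[0,0,-0.02,0,0,0,0.05],[0,0,-0.03,0,0,0,0.05],[0,0,-0.03,0,0,0,0.05],[0,0,0,0,0,0,0.05],[0,0,0,0,0,0,0.05]]' 40
python3 - <<'E'
from h import *
p,d=load("top",0); X=depth_pts("top",d); h=hsv(p);H,S,V=[h[...,i].astype(int) for i in range(3)]
m=((H<6)|(H>174))&(S>150)&(X[...,0]>.4)&(abs(X[...,1]+.35)<.12)
for nm,k in(("rim",m&(X[...,2]>.048)&(X[...,2]<.065)),("floor",m&(X[...,2]<.012)&(X[...,2]>-.01))):
    Q=X[k][:,:2]; print(nm,len(Q),np.percentile(Q,[1,99],axis=0).round(4),cv2.minAreaRect((Q*1000).astype(np.float32)))
p,d=load("scene",0); X=depth_pts("scene",d); h=hsv(p);H,S,V=[h[...,i].astype(int) for i in range(3)]
k=((H<6)|(H>174))&(S>150)&(abs(X[...,1]+.35)<.12)&(X[...,2]>.048)&(X[...,2]<.065); Q=X[k][:,:2]; print(len(Q),np.percentile(Q,[1,99],axis=0).round(4))
go([.588,-.347,.2],np.pi)
E
```

```text
time_s: 19.35
eef_pos: [0.6311, 0.0146, 0.1228]
eef_rot: [2.969, 0.247, 2.903]
force: [-0.2, 0.6, -0.6]
finger_gap: 0.0646
grip_force: 40.0
time_s: 19.85
eef_pos: [0.607, 0.0039, 0.2106]
eef_rot: [2.968, 0.249, 2.902]
force: [-0.4, -0.4, -1.3]
finger_gap: 0.0651
grip_force: 40.0
rim 678 [[ 0.5148 -0.432 ]
 [ 0.6598 -0.2683]] ((587.3854370117188, -350.5498962402344), (165.5396270751953, 145.19349670410156), 89.840087890625)
floor 3080 [[ 0.5248 -0.4304]
 [ 0.653  -0.2693]] ((585.9515380859375, -350.20477294921875), (136.1009063720703, 165.0915985107422), 0.3370780646800995)
619 [[ 0.5134 -0.4287]
 [ 0.6614 -0.2618]]
t 19.85 shift mm [ -60.2 -344.7  -33.9] rv [ 0.142  0.268 -0.216]
 pos [0.607  0.0039 0.2106] rot [2.968 0.249 2.902] F [-0.4 -0.4 -1.3]
```

The lid is free of the meter. I'll level it, then carry it to the bin (centre about (0.587, −0.347)).

```bash
python3 shift.py '[[0,0,0,0.047,0.089,-0.072,0.05],[0,0,0,0.047,0.089,-0.072,0.05],[0,0,0,0.047,0.089,-0.072,0.05],[0,0,0,0,0,0,0.05],[0,0,0,0,0,0,0.05]]' 40; python3 -c "
from h import *
go([.595,-.347,.16],np.pi)"
```

```text
time_s: 20.27
eef_pos: [0.6064, 0.0049, 0.2055]
eef_rot: [-3.14, -0.005, -3.141]
force: [-0.2, -0.6, -0.3]
finger_gap: 0.0649
grip_force: 40.0
t 20.27 shift mm [  11.5 -351.8   46.1] rv [-0.002 -0.005  0.001]
 pos [0.6064 0.0049 0.2055] rot [-3.14  -0.005 -3.141] F [-0.2 -0.6 -0.3]
```

```bash
python3 shift.py '[[0.001,-0.02,0,0,0,0,0.05],[0.001,-0.036,0,0,0,0,0.05],[0.001,-0.036,0,0,0,0,0.05],[0.001,-0.036,0,0,0,0,0.05],[0.001,-0.036,0,0,0,0,0.05],[0.001,-0.036,0.006,0,0,0,0.05],[0.001,-0.036,0.008,0,0,0,0.05],[0.001,-0.036,0.008,0,0,0,0.05],[0.001,-0.036,0.008,0,0,0,0.05],[0.0015,-0.03,0.008,0,0,0,0.05],[0.001,-0.014,0.008,0,0,0,0.05],[0,0,0,0,0,0,0.05]]' 40; python3 shift.py '[[0,0,0,0,0,0,0.05],[0,0,0,0,0,0,0.05]]'
python3 - <<'E'
from h import *
go([.595,-.347,.009],np.pi)
s=bot.read_state()
p,d=viewer.camera("scene"); X=depth_pts("scene",d);h=hsv(p);H,S,V=[h[...,i].astype(int) for i in range(3)]
m=(abs(H-108)<12)&(S>130)&(V>50)&(abs(X[...,0]-.6)<.1)&(abs(X[...,1]+.347)<.05)&(abs(X[...,2]-s["eef_pos"][2]-.01)<.03)
Q=X[m]-s["eef_pos"]; print(len(Q),(np.percentile(Q,[2,50,98],axis=0)*1000).round(1))
A=np.c_[Q[:,:2],np.ones(len(Q))]; r=Q[:,2]>.004
for _ in range(6): w=np.linalg.lstsq(A[r],Q[r,2],rcond=None)[0]; r=abs(A@w-Q[:,2])<.002
print("top plane",w.round(4),r.sum())
p=cv2.resize(p[80:200,140:300],(640,480),interpolation=cv2.INTER_CUBIC); cv2.imwrite("pics/carry.png",p[:,:,::-1])
E
```

```text
time_s: 21.27
eef_pos: [0.5909, -0.3529, 0.1603]
eef_rot: [-3.14, -0.004, 3.133]
force: [-0.4, 0.2, -1.5]
finger_gap: 0.0651
grip_force: 40.0
time_s: 21.43
eef_pos: [0.5948, -0.3469, 0.1623]
eef_rot: [3.141, -0.002, -3.141]
force: [0.3, 0.4, -2.2]
finger_gap: 0.0651
grip_force: 40.0
t 21.43 shift mm [ -0.4  -0.2 153.3] rv [ 0.001 -0.002  0.   ]
 pos [ 0.5948 -0.3469  0.1623] rot [ 3.141e+00 -2.000e-03 -3.141e+00] F [ 0.3  0.4 -2.2]
290 [[ -3.5 -28.4   2.7]
 [ 15.2   6.   12. ]
 [ 34.7  33.3  16.3]]
top plane [-0.0452  0.0084  0.0129] 179
```

View pics/carry.png

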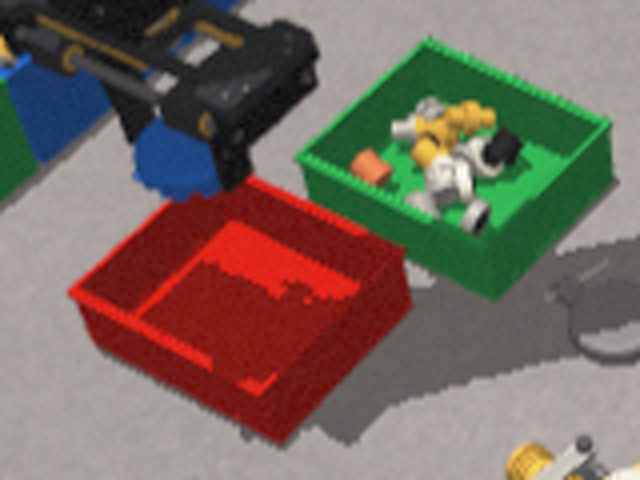

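The lid is held nearly level above the bin (crop (180,165)), and its top is 13 mm above the TCP as planned. Lowering.

```bash
python3 shift.py '[[0,0,0.03,0,0,0,0.05],[0,0,0.035,0,0,0,0.05],[0,0,0.03,0,0,0,0.05],[0,0,0.025,0,0,0,0.05],[0,0,0.015,0,0,0,0.05],[0,0,0.01,0,0,0,0.05],[0,0,0.004,0,0,0,0.05],[0,0,0,0,0,0,0.05],[0,0,0,0,0,0,0.05]]'; python3 shift.py '[[0,0,0.0015,0,0,0,0.05],[0,0,0.0015,0,0,0,0.05],[0,0,0,0,0,0,0.05],[0,0,0,0,0,0,0.05]]'
```

```text
time_s: 22.23
eef_pos: [0.5949, -0.3488, 0.0145]
eef_rot: [-3.14, -0.001, -3.141]
force: [0.3, 1.4, -0.1]
finger_gap: 0.0646
grip_force: 40.0
time_s: 22.57
eef_pos: [0.5942, -0.3485, 0.0103]
eef_rot: [-3.141, -0.003, -3.142]
force: [-1.0, -0.2, -1.3]
finger_gap: 0.0653
grip_force: 40.0
```

```bash
python3 shift.py '[[0,0,0.0012,0,0,0,0.05],[0,0,0.001,0,0,0,0.05],[0,0,0,0,0,0,0.05],[0,0,0,0,0,0,0.05]]'
```

```text
time_s: 22.9
eef_pos: [0.5941, -0.3485, 0.0078]
eef_rot: [-3.141, -0.003, 3.142]
force: [-0.3, -0.3, -0.9]
finger_gap: 0.0648
grip_force: 40.0
```

```bash
python3 shift.py '[[0,0,0.001,0,0,0,0.05],[0,0,0,0,0,0,0.05],[0,0,0,0,0,0,0.05]]'; python3 shift.py '[[0,0,0,0,0,0,0.068],[0,0,0,0,0,0,0.07],[0,0,0,0,0,0,0.076],[0,0,0,0,0,0,0.082],[0,0,0,0,0,0,0.082],[0,0,0,0,0,0,0.082],[0,0,-0.01,0,0,0,0.082],[0,0,-0.03,0,0,0,0.082],[0,0,-0.04,0,0,0,0.082],[0,0,-0.04,0,0,0,0.082],[0,0,-0.04,0,0,0,0.082],[0,0,0,0,0,0,0.082]]'; python3 shift.py '[[0.03,0.03,-0.02,0,0,0,0.082],[0.03,0.03,0,0,0,0,0.082],[0.03,0.03,0,0,0,0,0.082],[0,0.04,0,0,0,0,0.082],[0,0.03,0,0,0,0,0.082],[0,0,0,0,0,0,0.082],[0,0,0,0,0,0,0.082]]'
python3 - <<'E'
from h import *
p,d=viewer.camera("scene"); X=depth_pts("scene",d);h=hsv(p);H,S,V=[h[...,i].astype(int) for i in range(3)]
m=(abs(H-108)<12)&(S>130)&(V>50)&(abs(X[...,0]-.6)<.1)&(abs(X[...,1]+.347)<.07)&(X[...,2]<.05)
Q=X[m]; print(len(Q),(np.percentile(Q,[2,50,98],axis=0)*1000).round(1))
A=np.c_[Q[:,:2]-[.59,-.347],np.ones(len(Q))]; r=Q[:,2]>.01
for _ in range(6): w=np.linalg.lstsq(A[r],Q[r,2],rcond=None)[0]; r=abs(A@w-Q[:,2])<.003
print("lid top plane",w.round(4),r.sum())
m=((H<6)|(H>174))&(S>150)&(V>60)&(X[...,2]>.048)&(X[...,2]<.07)&(abs(X[...,1]-.31)<.05)&(abs(X[...,0]-.45)<.08); Q=X[m]
print("fork",len(Q),Q.min(0).round(4),Q.max(0).round(4))
E
```

```text
time_s: 23.15
eef_pos: [0.594, -0.3485, 0.0073]
eef_rot: [-3.141, -0.003, 3.142]
force: [-2.3, 0.5, 5.8]
finger_gap: 0.0651
grip_force: 40.0
time_s: 24.15
eef_pos: [0.5974, -0.3511, 0.1769]
eef_rot: [-3.135, 0.008, 3.141]
force: [0.4, -0.9, 1.5]
finger_gap: 0.0819
grip_force: 0.0
time_s: 24.73
eef_pos: [0.5094, -0.1907, 0.1855]
eef_rot: [3.141, -0.001, -3.138]
force: [-0.0, 0.7, 0.0]
finger_gap: 0.0818
grip_force: 0.0
434 [[ 548.7 -372.     9.6]
 [ 595.5 -344.2   19.8]
 [ 627.  -314.8   24. ]]
lid top plane [-0.0005  0.013   0.0201] 342
fork 156 [0.3997 0.3045 0.0488] [0.4998 0.32   0.0615]
```

The lid lies flat in the bin with its top at z of about 20 mm, so its origin is at about 8 mm. The fork sits in its rest.

```bash
python3 -c "
from workcell import bot, viewer, order
print(order.finish_job())"
```

```text
the job is handed in; nothing more can be done
None
```

The job is handed in at about 25 s: my last camera check showed the blue lid flat, top up, in the red bin and the fork back on its rest, but the hand-in returned no verdict.

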